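# Hang the hook caddy in the notch of the wash tub's rim strip

## Task

Pick up the small steel caddy by its black tab and hang it by its hook over the near rim of the white wash tub, basket on the outside, so that the hook sits right down in the notch of the metal strip that runs along that rim; then let go. Press it only lightly on the rim, always under 35 N, and leave the two bottles and the timer where they are.

Things in the scene. Friction and masses are not known exactly. Their poses are not given: they have to be found in the camera images.
- caddy: Loose steel caddy, 0.14-0.28 kg, standing on the bench. Origin: its underside below the middle of the hook's gap. z up, x from basket to the hook's free lip (the lip goes over the rim into the tub), y across. Basket 50 x 76 x 55 mm, x -60 to -10 mm. Back plate rises to the hook at x = -5 mm. Black tab on top of the hook to hold it by.
- caddy_tab (a point): Centre of the caddy's upright black tab: 10 (x) x 30 (y) x 45 (z) mm, z = 89 to 134 mm above the caddy's underside, this point at 111.5 mm, right above the hook's gap. Axes as caddy. Grip it across its 10 mm, along x.
- caddy_hook (a point): Middle of the underside of the hook's web (bears on the rim), 85 mm above the caddy's underside, 26.5 mm below caddy_tab. Axes as caddy. Hook: inverted U, 36 mm wide (y), gap 10 mm (x), web 4 mm thick, 16 mm in x; the free lip hangs 22 mm below this point, then flares out to 29 mm below.
- caddy_basket (a point): Centre of the caddy's basket, half-way up: 35 mm on the -x side of the hook, 28 mm above the caddy's underside.
- tub: White open wash tub, fixed, 106 (x) x 300 (y) x 102 mm high, walls 6 mm. Origin under its floor's centre, x from near to far wall, z up. On its near wall sits a fixed aluminium strip (part of the tub), 230 long, 6 thick, 8 mm high, flush with the wall's faces; at each end a stop stands up 9 mm, inner face 110 mm from the strip's middle.
- rim_mid (a point): Middle of the tub's near wall (length and thickness) at the strip's top edge, 110 mm above the bench. x across the wall into the tub, y along it, z up. In the strip's middle is a notch 41 long, 5 mm deep (hook 36): a hook sliding on the strip drops 5 mm into it. Notch middle at unmeasured y, -35 to +35 mm: find it by sliding the hook under light load, by feel.
- bottle_100_mid (a point): Bystander: small round bottle with blue screw cap, 56 mm wide, 103 mm high, loose; point on its axis 50 mm above the bench.
- buffer_mid (a point): Bystander: small white bottle with ribbed white cap, 48 mm wide, 103 mm high, loose; point on its axis 50 mm above the bench.
- timer_mid (a point): Bystander: flat square timer, 62 x 62 x 16 mm, loose; its centre.

How it is judged:
By the outcome, as a careful person would: the job done as asked, in the order asked, and still so for the second after the job is handed in, with the robot touching nothing.
It also fails if it takes over 54 s, if anything falls off the work surface, if the arm or the gripper's body presses on something with over 40 N, if the wrist force passes 120 N, or if a joint passes its speed limit or range.

## Robot

A 6-joint arm with a two-finger parallel gripper is mounted at the origin on a cart in front of the work surface, level with it; the furniture and walls round the work are solid. World frame = base frame: x ahead of the robot, y to its left, z up, the work surface at z = 0. Lengths are in m, angles in degrees, forces in N, time in s.
With the tool pointing down it reaches from about 0.425 to 0.95 m from the base axis. Payload 3.5 kg.
Tool frame: the origin (TCP) lies at the very end of the fingers, on their centre line; the grasp point (between the pads) lies 19 mm behind it; z points along the fingers, y is the line along which they close (so a half turn about z gives the same grasp; the last joint's range is limited). The gripper opens to 85 mm and grips with 20 to 120 N. Pads are 22 mm wide; open, the fingers measure 114 mm over their backs; the gripper's body (76 mm by 85 mm) begins 54 mm behind the grasp point. The pads swing forward as they close: fully open they stand 13 mm farther back than shut.
Start: joints at [-84.11, 16.404, 90.338, -0, 73.258, -8.594], TCP at [0.169, -0.654, 0.231] pointing down, gripper open.
Joint ranges: [-158.93, 158.93], [-51.34, 127.21], [12.03, 142.37], [-87.48, 267.48], [13.55, 161.25], [-162.69, 162.69]. Speed limits (degrees/s): [159.86, 159.86, 180, 180, 180, 180].

## Interface

Orientations are given as [roll, pitch, yaw] about the fixed x, y, z axes, in that order (R = Rz(yaw) Ry(pitch) Rx(roll)).
In Python, from station import read_state, capture, hand_in gives the robot as it stands.
- The arm moves only by the tool move_arm, never from a script. Its argument "rows" is a list that holds one entry, the list of rows, each a list of 7 numbers: the finger opening in mm, from 0 to 85.4, then the shift along the tool's x, y, z in mm, then the turn, a rotation vector about the tool's x, y, z in rad. In form: [[[grip, x, y, z, ax, ay, az], ...]]. A call has 1 to 5 rows; each row shifts and turns the commanded pose from where the row before left it, along the tool's axes as they then stand; what a row does not reach is not made up. A row lasts 1/8 s, in which the tool goes at most 62.5 mm and 10.7 degrees, less where a joint would pass 70% of its speed; a pose out of reach is approached as far as the arm can. A call with a gripper value outside its range is refused whole. The fingers move at their own pace and stop on an object; "grip_force" is the grip in N (left out, the last holds). Time passes only in rows, so rows that do not move let the fingers close. It gives the time, the measured TCP pose, the force, the opening and the grip force at its end, in the units of the state.
- read_state(): the state, without advancing time (a new reading comes with each control period).
- capture(name): name is "scene" or "top"; returns a dict with "image" (480x640x3 uint8, red, green, blue), "range_z" (480x640 float32, m along the optical axis (not along the pixel's ray), 0 where there is no reading), "mtx" (3x3 intrinsics, pixels), "world_from_camera" (4x4, takes a point from camera to world coordinates). Camera axes: x right, y up, looking along -z (the intrinsics and any distortion apply to the point x, -y, -z); pixel columns grow to the right and rows downward; lengths in m; the calibration is good to about 2 mm. A picture is of the moment at which its call begins.
- hand_in(): hands the job in; it is judged then, once.
The state is a dict: "clock": time; "joint_pos": joint angles; "joint_velocities": joint speeds; "joint_efforts": joint torques, N m; "eef_pos": TCP position; "ee_rot": TCP orientation; "force": force on the tool from outside, world axes, zero at the start; "moment": the same for the moment, N m; "finger_gap": finger opening in m; "gripper_force": force on a finger pad.
Only numpy, scipy, OpenCV 4.12 (cv2) and the standard library are available. Lean on these libraries where they do the work, as an engineer would, in place of code of your own. Each camera call takes 0.05 s, during which the arm holds its last target. There are 200 camera calls.

## Working session

There is one attempt and no reset: what is moved stays moved. The work goes in short steps, Python scripts to look and compute and a tool call to move; the robot and the scene stay as the last step left them, time stands still between calls to the robot, and variables do not carry over. Pictures are saved under pics/ and viewed, at most 10 in all, crops included, and the job is handed in when it is done.

Besides the shell and the picture viewer there is one more tool, called as name(argument=value, ...), one argument or row to a line, values as JSON. move_arm: Moves the arm, as the interface text tells. Its arguments: {"type":"object","properties":{"rows":{"type":"array"},"grip_force":{"type":"number"}},"required":["rows"]}

```bash
mkdir -p pics; python3 - <<'E'
from station import read_state,capture
import cv2,numpy as np
for n in("scene","top"):
    c=capture(n); np.savez(f"{n}0.npz",**c); cv2.imwrite(f"pics/{n}0.png",c["image"][:,:,::-1])
    print(n,c["mtx"].round(1).tolist(),c["world_from_camera"].round(3).tolist())
s=read_state();print(s)
E
```

```text
scene [[461.5, 0.0, 325.7], [0.0, 461.5, 234.6], [0.0, 0.0, 1.0]] [[-0.634, 0.4, -0.662, -0.27], [-0.773, -0.314, 0.551, 0.569], [0.013, 0.861, 0.509, 0.696], [0.0, 0.0, 0.0, 1.0]]
top [[617.4, 0.0, 320.0], [0.0, 617.4, 239.2], [0.0, 0.0, 1.0]] [[0.019, 0.976, -0.218, 0.163], [-1.0, 0.019, -0.003, -0.102], [0.001, 0.218, 0.976, 1.675], [0.0, 0.0, 0.0, 1.0]]
{'clock': 0.1, 'joint_pos': array([-8.41078015e+01,  1.64518765e+01,  9.04159596e+01, -5.96263396e-04,
        7.32580882e+01, -8.59260185e+00]), 'joint_velocities': array([ 0.0535447 , -0.01498792, -0.11858918, -0.06186098,  0.10890403,
       -0.03036079]), 'joint_efforts': array([ 7.09535962e-04, -4.07296443e+01, -2.93700635e+01, -1.37203583e-04,
        3.43289335e-03, -9.96395755e-06]), 'eef_pos': array([ 0.1688168 , -0.65292509,  0.23003008]), 'ee_rot': array([-1.79875404e+02, -1.82498391e-02,  1.44849529e+01]), 'force': array([ 0.43441177, -0.29899047, -0.00126663]), 'moment': array([ 0.01845934,  0.03876052, -0.05384722]), 'gripper_force': 0.0, 'finger_gap': 0.08521981511604478}
```

View pics/scene0.png

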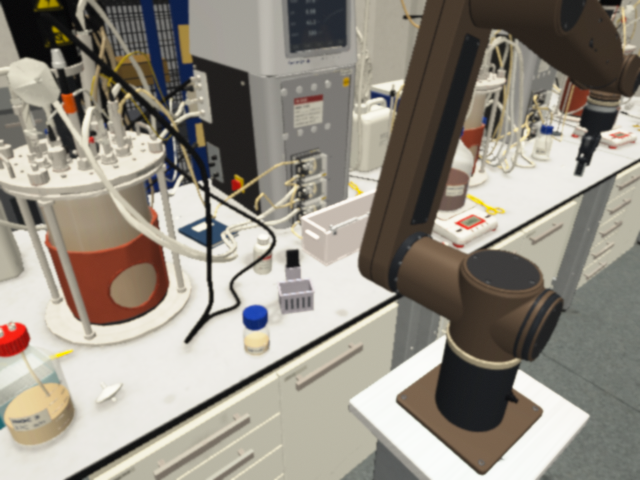

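View pics/top0.png

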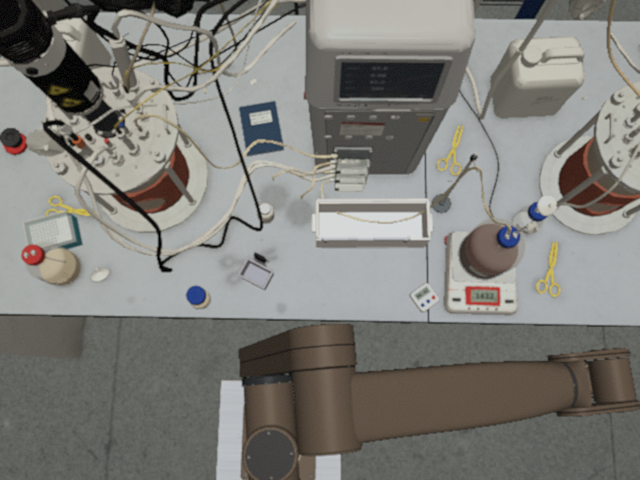

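Both views show the caddy. In the top view its basket is at about (257,274) and the tab at (260,258). The tub's near rim runs along row ~243, columns 315–430; the blue-cap bottle is at (197,297), the white bottle at (267,212) and the timer at (425,297).

```bash
cat > h.py <<'E'
import numpy as np,cv2
def load(n): return dict(np.load(n))
def ray(c,u,v):
    K=c["mtx"];T=c["world_from_camera"]
    d=np.stack([(u-K[0,2])/K[0,0],-(v-K[1,2])/K[1,1],-np.ones_like(u)],-1)
    return T[:3,3],d@T[:3,:3].T
def onplane(c,u,v,z):
    o,d=ray(c,np.asarray(u,float),np.asarray(v,float)); return o+d*((z-o[2])/d[...,2])[...,None]
def cloud(c):
    v,u=np.mgrid[:480,:640].astype(float); o,d=ray(c,u,v); P=o+d*c["range_z"][...,None]; P[c["range_z"]==0]=np.nan; return P
E
python3 - <<'E'
from h import *
for n in("top","scene"):
    c=load(n+"0.npz");P=cloud(c);I=c["image"]
    r=(slice(170,320),slice(180,450)) if n=="top" else (slice(180,370),slice(180,400))
    p=P[r];im=I[r]
    # bench
    print(n,"bench z",np.nanmedian(p[...,2]))
    x,y,z=p[...,0],p[...,1],p[...,2]
    m=(im.max(-1)<60)&(z>.06)&(z<.17)&(x<.75)
    print("dark pts",m.sum(),[ (np.nanmin(a[m]).round(3),np.nanmedian(a[m]).round(4),np.nanmax(a[m]).round(3)) for a in(x,y,z)] if m.any() else 0)
    v,u=np.where(m); print("dark pix",u.mean()+r[1].start,v.mean()+r[0].start,u.min()+r[1].start,u.max()+r[1].start,v.min()+r[0].start,v.max()+r[0].start)
c=load("top0.npz");s=load("scene0.npz")
a=c["image"][185:315,180:440][:,:,::-1];cv2.imwrite("pics/c1.png",cv2.resize(a,None,fx=3,fy=3,interpolation=cv2.INTER_CUBIC))
b=s["image"][185:360,220:400][:,:,::-1];cv2.imwrite("pics/c2.png",cv2.resize(b,None,fx=3.4,fy=3.4,interpolation=cv2.INTER_CUBIC))
E
```

```text
top bench z 0.0007717098822163093
dark pts 167 [(np.float64(0.451), np.float64(0.5477), np.float64(0.664)), (np.float64(-0.139), np.float64(0.0625), np.float64(0.113)), (np.float64(0.062), np.float64(0.1346), np.float64(0.17))]
dark pix 257.47904191616766 226.68263473053892 242 337 175 262
scene bench z -0.0007095821021878557
dark pts 499 [(np.float64(0.406), np.float64(0.4569), np.float64(0.693)), (np.float64(-0.138), np.float64(0.0728), np.float64(0.322)), (np.float64(0.06), np.float64(0.1154), np.float64(0.17))]
dark pix 256.92184368737475 262.09619238476955 195 306 188 329
```

View pics/c1.png

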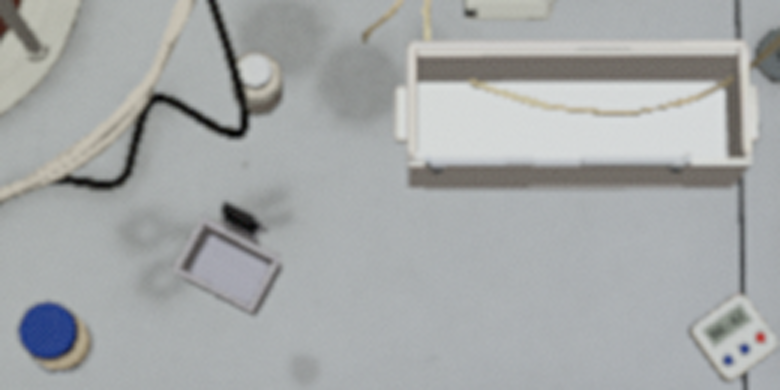

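View pics/c2.png

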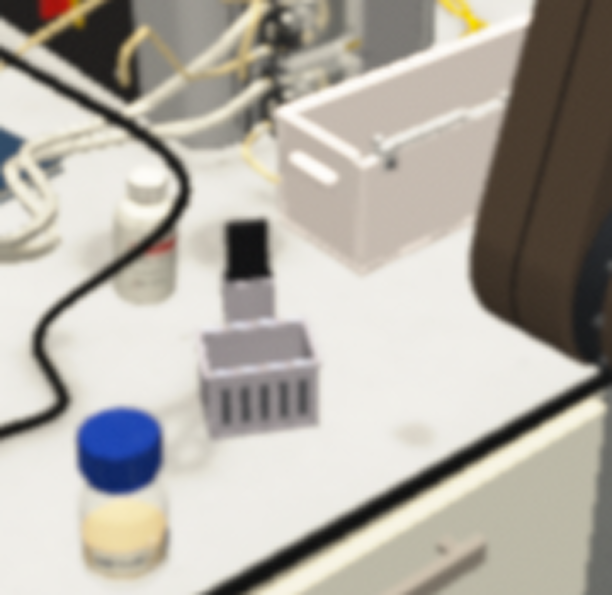

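Top crop: the basket's rim corners are at about (203,225), (280,265), (255,312), (178,268) and the tab top at (240,218). The strip's stops are at about (433,165) and (678,162). The second crop shows the tab upright behind the basket, with its +x side facing away from the robot.

```bash
python3 - <<'E'
from h import *
c=load("top0.npz");s=load("scene0.npz")
f=lambda p:(np.array(p)-1)/3+[180,185]
def sub(n): return n
q=f([(203,225),(280,265),(255,312),(178,268)]);W=onplane(c,q[:,0],q[:,1],.055)
print("basket corners",W.round(4).tolist(),"c",W.mean(0).round(4)); e=[W[(i+1)%4]-W[i] for i in range(4)];print([np.linalg.norm(a).round(4) for a in e],[np.degrees(np.arctan2(a[1],a[0])).round(1) for a in e])
# tab
for n,C,r in(("top",c,(250,266,250,270)),("scene",s,(246,268,284,302))):
    im=C["image"][r[0]:r[1],r[2]:r[3]].astype(int);m=(im.max(-1)<70)
    v,u=np.where(m);u=u+r[2];v=v+r[0];print(n,m.sum(),u.mean(),v.mean(),u.min(),u.max(),v.min(),v.max())
    P=cloud(C)[v,u]
    print(np.nanmedian(P,0).round(4), np.nanmax(P,0).round(4),np.nanmin(P,0).round(4))
    if n=="top":
        rr=cv2.minAreaRect(np.c_[u,v].astype(np.float32)); b=cv2.boxPoints(rr);print(rr,onplane(C,b[:,0],b[:,1],.134).round(4).tolist(),onplane(C,*[np.array([k]) for k in rr[0]],.13).round(4))
o1,d1=ray(c,np.array(0.),np.array(0.))
# tub rim corners
q=f([(409,167),(748,163),(748,43),(411,43),(433,160),(678,157)]);print("rim .102",onplane(c,q[:,0],q[:,1],.102).round(4).tolist())
P=cloud(c)
# rim ridge pts
reg=P[232:246,312:435].reshape(-1,3);k=reg[(reg[:,2]>.095)&(reg[:,2]<.125)];print(len(k),[np.nanpercentile(k[:,i],[1,50,99]).round(4).tolist() for i in range(3)])
a=np.polyfit(k[:,1],k[:,0],1);print("fit x=",a)
# line of wall rows vs col
for n,pt in(("blue",f((48,331))),("white",f((257,72)))):
    print(n,onplane(c,pt[:1],pt[1:],.103).round(3))
print("timer",onplane(c,f((735,335))[:1],f((735,335))[1:],.016).round(3))
big=cv2.resize(c["image"][228:252,308:438][:,:,::-1],None,fx=6,fy=6,interpolation=cv2.INTER_CUBIC)
big2=cv2.resize(s["image"][205:270,315:370][:,:,::-1],None,fx=6,fy=6,interpolation=cv2.INTER_CUBIC)
H=np.zeros((144+390,780,3),np.uint8);H[:144]=big;H[144:,:330]=big2
t=cv2.resize(c["image"][245:300,230:280][:,:,::-1],None,fx=7,fy=7,interpolation=cv2.INTER_CUBIC);H[144:144+385,400:750]=t
cv2.imwrite("pics/c3.png",H)
E
```

```text
basket corners [[0.4653, 0.0957, 0.055], [0.4306, 0.0259, 0.055], [0.3883, 0.0464, 0.055], [0.4262, 0.116, 0.055]] c [0.4276 0.071  0.055 ]
[np.float64(0.0779), np.float64(0.047), np.float64(0.0793), np.float64(0.0441)] [np.float64(-116.4), np.float64(154.1), np.float64(61.5), np.float64(-27.5)]
top 62 259.741935483871 258.0483870967742 255 265 253 262
[0.4574 0.056  0.1273] [0.4679 0.0707 0.1415] [0.451  0.0445 0.0877]
((259.4000244140625, 258.20001220703125), (12.521980285644531, 5.366562843322754), 26.56505012512207) [[0.4556, 0.0729, 0.134], [0.4682, 0.0673, 0.134], [0.4542, 0.0382, 0.134], [0.4417, 0.0439, 0.134]] [[0.4557 0.056  0.13  ]]
scene 178 292.1179775280899 258.4550561797753 287 298 250 266
[0.4561 0.0634 0.1111] [0.4648 0.0758 0.1338] [0.4501 0.0492 0.0894]
rim .102 [[0.5113, -0.0869, 0.102], [0.5206, -0.3818, 0.102], [0.6292, -0.384, 0.102], [0.6234, -0.0864, 0.102], [0.5179, -0.1077, 0.102], [0.5247, -0.321, 0.102]]
401 [[0.5102, 0.5171, 0.5362], [-0.3815, -0.2426, -0.084], [0.0956, 0.1047, 0.1197]]
fit x= [-0.02290591  0.51266776]
blue [[0.362 0.218 0.103]]
white [[0.594 0.048 0.103]]
timer [[ 0.381 -0.382  0.016]]
```

View pics/c3.png

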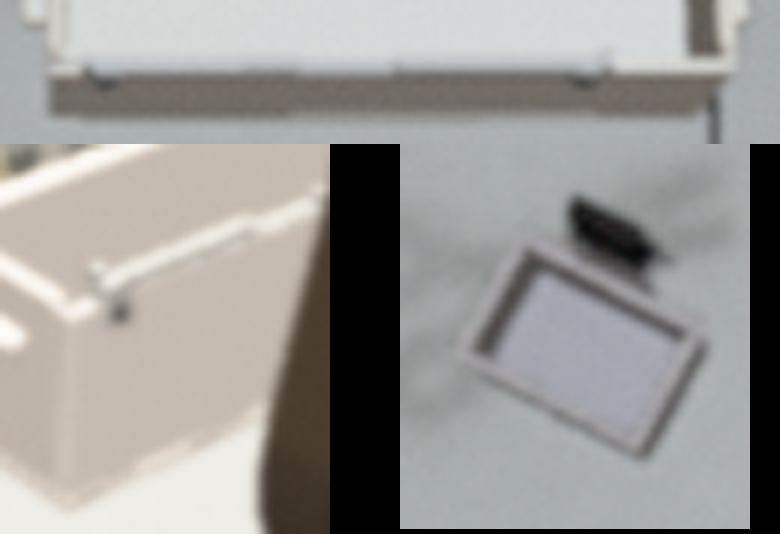

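The top crop suggests a break in the strip between crop columns ~298 and ~390, which may be the notch; the stops are at ~100 and ~590. I'll check this, the cable height and the planned moves.

```bash
cat >> h.py <<'E'
from scipy.spatial.transform import Rotation as Ro
def plan(pos,rpy,ways):
    """ways: list of (x,y,z,yaw,n); rows with tool down; starts from measured pose"""
    R=Ro.from_euler("xyz",rpy,degrees=True);p=np.array(pos,float);out=[]
    for x,y,z,yaw,n in ways:
        G=Ro.from_euler("xyz",[180,0,yaw],degrees=True);t=np.array([x,y,z])
        rv=(R.inv()*G).as_rotvec()/n;dp=(t-p)/n
        for i in range(n):
            out.append(np.r_[R.inv().apply(dp)*1000,rv]);R=R*Ro.from_rotvec(rv)
        p=t
    for o in out: print(o[:3].round(1).tolist(),o[3:].round(3).tolist())
E
python3 - <<'E'
from h import *
from station import read_state
c=load("top0.npz");I=c["image"].astype(int);P=cloud(c)
for r in range(237,243): print(r,I[r,318:414:2].sum(-1).tolist())
im=I;m=(im.max(-1)<60);m[:170]=0;m[265:]=0;m[:,:240]=0;m[:,275:]=0;m[248:]=0
v,u=np.where(m);Q=P[v,u];o=np.argsort(v);print(np.c_[u,v,Q.round(3)][o][::10].tolist())
s=read_state()
plan(s["eef_pos"],s["ee_rot"],[(.45,-.38,.235,38,5),(.457,.0555,.235,62.5,8),(.457,.0555,.095,62.5,5)])
E
```

```text
237 [579, 619, 604, 620, 617, 619, 618, 621, 622, 622, 621, 620, 621, 618, 621, 613, 608, 612, 608, 612, 625, 628, 628, 633, 629, 629, 629, 631, 605, 613, 610, 612, 612, 612, 611, 611, 613, 611, 613, 610, 613, 613, 608, 610, 609, 578, 619, 645]
238 [562, 590, 543, 589, 594, 592, 590, 592, 590, 588, 590, 588, 594, 591, 589, 579, 571, 569, 571, 569, 586, 597, 596, 595, 593, 593, 596, 587, 547, 571, 569, 566, 570, 572, 571, 571, 572, 570, 571, 569, 573, 570, 569, 574, 585, 553, 602, 642]
239 [589, 585, 423, 533, 544, 537, 529, 530, 532, 534, 532, 531, 531, 531, 537, 514, 487, 491, 486, 494, 524, 543, 543, 540, 541, 541, 544, 535, 462, 481, 481, 482, 486, 483, 485, 482, 480, 481, 484, 486, 485, 485, 480, 501, 534, 470, 525, 594]
240 [482, 478, 325, 410, 429, 420, 393, 395, 396, 390, 387, 390, 393, 391, 394, 380, 371, 367, 365, 369, 414, 421, 426, 424, 419, 423, 424, 420, 359, 358, 351, 346, 349, 344, 350, 348, 350, 355, 348, 353, 354, 357, 334, 366, 390, 359, 393, 428]
241 [343, 352, 306, 274, 282, 323, 315, 319, 315, 316, 314, 324, 312, 322, 314, 315, 320, 322, 318, 318, 332, 336, 335, 
[... 879 characters left out ...]

[68.1, -38.8, -0.9] [-0.0, -0.0, -0.082]
[71.1, -33.1, -0.9] [-0.0, -0.0, -0.082]
[73.5, -27.1, -0.9] [-0.0, -0.0, -0.082]
[75.5, -21.0, -1.0] [-0.0, -0.0, -0.082]
[77.0, -14.8, -1.0] [-0.0, -0.0, -0.082]
[34.2, -42.4, -0.0] [-0.0, 0.0, -0.053]
[36.4, -40.5, -0.0] [-0.0, 0.0, -0.053]
[38.5, -38.5, -0.0] [-0.0, 0.0, -0.053]
[40.5, -36.4, -0.0] [-0.0, 0.0, -0.053]
[42.4, -34.1, -0.0] [-0.0, 0.0, -0.053]
[44.2, -31.8, -0.0] [-0.0, 0.0, -0.053]
[45.8, -29.4, -0.0] [-0.0, 0.0, -0.053]
[47.3, -26.9, -0.0] [-0.0, 0.0, -0.053]
[0.0, -0.0, 28.0] [-0.0, 0.0, 0.0]
[0.0, -0.0, 28.0] [-0.0, 0.0, 0.0]
[0.0, -0.0, 28.0] [-0.0, 0.0, 0.0]
[0.0, -0.0, 28.0] [-0.0, 0.0, 0.0]
[0.0, -0.0, 28.0] [-0.0, 0.0, 0.0]
```

```bash
python3 - <<'E'
from h import *
from station import read_state
s=read_state()
plan(s["eef_pos"],s["ee_rot"],[(.45,-.38,.235,38,8),(.457,.0555,.235,62.5,7)])
E
```

```text
[42.6, -24.2, -0.6] [-0.0, -0.0, -0.051]
[43.8, -22.0, -0.6] [-0.0, -0.0, -0.051]
[44.8, -19.8, -0.6] [-0.0, -0.0, -0.051]
[45.8, -17.4, -0.6] [-0.0, -0.0, -0.051]
[46.6, -15.1, -0.6] [-0.0, -0.0, -0.051]
[47.3, -12.6, -0.6] [-0.0, -0.0, -0.051]
[47.9, -10.2, -0.6] [-0.0, -0.0, -0.051]
[48.4, -7.7, -0.6] [-0.0, -0.0, -0.051]
[39.1, -48.4, -0.0] [-0.0, 0.0, -0.061]
[42.0, -45.9, -0.0] [-0.0, 0.0, -0.061]
[44.7, -43.3, -0.0] [-0.0, 0.0, -0.061]
[47.3, -40.5, -0.0] [-0.0, 0.0, -0.061]
[49.6, -37.5, -0.0] [-0.0, 0.0, -0.061]
[51.8, -34.4, -0.0] [-0.0, 0.0, -0.061]
[53.8, -31.2, -0.0] [-0.0, 0.0, -0.061]
```

move_arm(
  rows=[
    [[45,43,-24,-0.5,0,0,-0.05],[45,44,-22,-0.5,0,0,-0.05],[45,45,-20,-0.5,0,0,-0.05],[45,46,-17.5,-0.5,0,0,-0.05],[45,47,-15,-0.5,0,0,-0.05]],
  ],
)

```text
clock: 0.72
eef_pos: [0.3472, -0.4814, 0.2333]
ee_rot: [-179.9, -0.0, 28.9]
force: [-0.5, -0.7, 0.8]
finger_gap: 0.0453
gripper_force: 0.0
```

move_arm(
  rows=[
    [[45,47,-12.5,-0.5,0,0,-0.05],[45,48,-10,-0.5,0,0,-0.05],[45,48,-8,-0.5,0,0,-0.05],[45,39,-48,0,0,0,-0.06],[45,42,-46,0,0,0,-0.06]],
  ],
)

```text
clock: 1.35
eef_pos: [0.4557, -0.2557, 0.2345]
ee_rot: [-179.9, -0.0, 44.4]
force: [0.4, 0.1, 0.7]
finger_gap: 0.0449
gripper_force: 0.0
```

move_arm(
  rows=[
    [[45,45,-43,0,0,0,-0.06],[45,47,-40.5,0,0,0,-0.06],[45,50,-37.5,0,0,0,-0.06],[45,52,-34,0,0,0,-0.06],[45,54,-31,0,0,0,-0.06]],
  ],
)

```text
clock: 1.98
eef_pos: [0.4659, 0.0553, 0.2351]
ee_rot: [180.0, -0.0, 61.6]
force: [1.2, 0.4, 0.0]
finger_gap: 0.0448
gripper_force: 0.0
```

move_arm(
  rows=[
    [[45,0,0,0,0,0,0],[45,0,0,0,0,0,0]],
  ],
)

```text
clock: 2.22
eef_pos: [0.4661, 0.0534, 0.235]
ee_rot: [-180.0, 0.0, 61.5]
force: [-0.3, -1.2, -0.1]
finger_gap: 0.0451
gripper_force: 0.0
```

```bash
python3 - <<'E'
from h import *
from station import read_state
s=read_state();print(s["clock"],s["force"],s["finger_gap"])
plan(s["eef_pos"],s["ee_rot"],[(.4565,.0555,.235,62.5,1),(.4565,.0555,.095,62.5,4)])
E
```

```text
2.225 [-0.25830201 -1.1788894  -0.12012707] 0.04512751582288798
[-2.7, -9.5, -0.0] [-0.0, 0.001, -0.017]
[-0.0, -0.0, 35.0] [0.0, -0.0, -0.0]
[-0.0, -0.0, 35.0] [0.0, -0.0, -0.0]
[-0.0, -0.0, 35.0] [0.0, -0.0, -0.0]
[-0.0, -0.0, 35.0] [0.0, -0.0, -0.0]
```

move_arm(
  rows=[
    [[45,-2.5,-9.5,0,0,0,-0.017],[45,0,0,35,0,0,0],[45,0,0,35,0,0,0],[45,0,0,35,0,0,0],[45,0,0,28,0,0,0]],
  ],
)

```text
clock: 2.85
eef_pos: [0.4559, 0.0542, 0.1009]
ee_rot: [-179.9, 0.0, 62.3]
force: [0.3, -0.3, -0.9]
finger_gap: 0.0449
gripper_force: 0.0
```

move_arm(
  rows=[
    [[45,0,0,7,0,0,0],[45,0,0,0,0,0,0]],
  ],
)

```text
clock: 3.1
eef_pos: [0.4569, 0.0549, 0.0956]
ee_rot: [-180.0, 0.0, 62.4]
force: [0.7, 0.5, 0.6]
finger_gap: 0.045
gripper_force: 0.0
```

```bash
python3 - <<'E'
from station import read_state,capture
import cv2,numpy as np
s=read_state();print(s["eef_pos"],s["ee_rot"],s["force"])
c=capture("scene");t=capture("top")
a=cv2.resize(c["image"][200:330,220:360][:,:,::-1],(560,520),interpolation=cv2.INTER_CUBIC)
cv2.imwrite("pics/g1.png",a)
E
```

```text
[0.4568882  0.05485441 0.09558906] [-1.79989723e+02  5.90448794e-03  6.23584713e+01] [0.71886003 0.46986852 0.56526996]
```

View pics/g1.png

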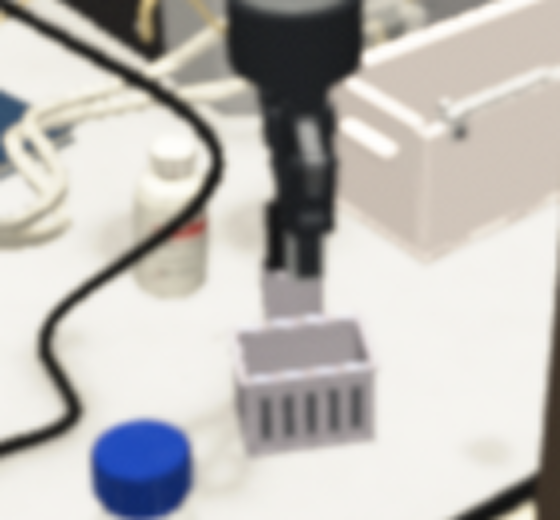

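The finger straddles the tab, but the visible tab edge at crop (280,235) against the finger at (308,230) suggests a few mm of sideways offset. I'll triangulate the tab centre.

```bash
python3 - <<'E'
from h import *
c=load("top0.npz");s=load("scene0.npz")
im=s["image"][244:272,280:306].astype(int).sum(-1);print(im[2:26:3,:].tolist())
for u in(287,292.5,298): print(u,onplane(s,[u],[258.],.1115))
o1,d1=ray(s,np.array(292.5),np.array(258.)); 
t=c["image"][248:268,250:272].astype(int).sum(-1);print(t.tolist())
E
```

```text
[[699, 698, 696, 695, 690, 686, 683, 681, 680, 680, 683, 682, 683, 683, 684, 681, 680, 678, 676, 670, 659, 637, 612, 597, 569, 545], [678, 672, 663, 656, 642, 620, 581, 534, 497, 473, 462, 458, 445, 437, 427, 409, 382, 396, 494, 603, 657, 660, 650, 640, 617, 581], [609, 606, 600, 597, 567, 474, 308, 156, 92, 74, 75, 75, 71, 70, 65, 64, 66, 112, 286, 483, 590, 629, 644, 647, 639, 633], [586, 592, 596, 590, 560, 465, 302, 145, 66, 60, 57, 55, 58, 56, 57, 55, 63, 107, 273, 468, 567, 598, 616, 639, 658, 671], [582, 577, 574, 576, 568, 510, 356, 172, 77, 61, 60, 58, 63, 59, 57, 58, 61, 105, 260, 451, 557, 599, 625, 647, 667, 677], [605, 597, 593, 593, 590, 535, 376, 180, 78, 57, 58, 58, 60, 60, 57, 61, 61, 91, 229, 429, 578, 642, 669, 677, 685, 688], [677, 671, 665, 654, 616, 507, 330, 162, 78, 59, 61, 58, 61, 60, 57, 62, 62, 72, 154, 351, 558, 666, 692, 699, 700, 703], [701, 699, 695, 678, 611, 485, 338, 242, 228, 264, 303, 304, 290, 294, 318, 332, 358, 400, 438, 495, 586, 672, 699, 705, 708, 708]]
287 [[0.46392475 0.07179187 0.1115    ]]
292.5 [[0.45614238 0.06192331 0.1115    ]]
298 [[
[... 1545 characters left out ...]
4, 330, 366, 431, 468, 479], [255, 280, 329, 394, 449, 450, 431, 392, 330, 277, 250, 212, 183, 136, 158, 285, 366, 406, 424, 460, 495, 498], [359, 348, 296, 266, 304, 386, 445, 453, 437, 392, 326, 279, 255, 217, 260, 352, 434, 472, 490, 496, 506, 507], [478, 470, 405, 326, 277, 268, 320, 394, 444, 457, 433, 386, 331, 283, 303, 365, 454, 499, 509, 510, 508, 511], [509, 508, 481, 444, 382, 324, 266, 273, 323, 393, 460, 467, 437, 383, 330, 338, 434, 497, 515, 516, 510, 512], [508, 510, 508, 502, 481, 444, 383, 320, 273, 286, 362, 426, 464, 473, 433, 399, 431, 484, 504, 511, 509, 514], [505, 503, 503, 507, 508, 499, 485, 443, 388, 325, 283, 308, 374, 432, 470, 478, 470, 496, 498, 502, 504, 515]]
```

Combined estimate of the tab is about (0.459, 0.059), so I shift +4 mm along tool x and close.

move_arm(
  grip_force=50,
  rows=[
    [[45,4,0,0,0,0,0],[20,0,0,0,0,0,0],[0,0,0,0,0,0,0],[0,0,0,0,0,0,0],[0,0,0,0,0,0,0]],
  ],
)

```text
clock: 3.82
eef_pos: [0.4584, 0.0593, 0.095]
ee_rot: [-180.0, 0.0, 62.4]
force: [-0.8, -0.6, -2.5]
finger_gap: 0.0094
gripper_force: 50.3
```

move_arm(
  rows=[
    [[0,0,0,0,0,0,0],[0,0,0,0,0,0,0]],
  ],
)

```text
clock: 4.08
eef_pos: [0.4586, 0.0592, 0.0951]
ee_rot: [-180.0, 0.0, 62.4]
force: [-0.2, -0.3, -1.5]
finger_gap: 0.0093
gripper_force: 50.3
```

move_arm(
  rows=[
    [[0,0,0,-15,0,0,0],[0,0,0,-35,0,0,0],[0,0,0,-40,0,0,0],[0,0,0,-40,0,0,0],[0,0,0,-20,0,0,0]],
  ],
)

```text
clock: 4.7
eef_pos: [0.4599, 0.0591, 0.2496]
ee_rot: [179.7, -0.1, 62.4]
force: [0.4, -0.2, -1.9]
finger_gap: 0.0101
gripper_force: 50.2
```

Caddy is held (gap 10 mm, about 2 N). With the arm out of the way, I'll measure the tub.

```bash
python3 - <<'E'
from h import *
from station import capture
S=capture("scene");T=capture("top");np.savez("s1.npz",**S);np.savez("t1.npz",**T)
for n,C in(("scene",S),("top",T)):
    P=cloud(C).reshape(-1,3);k=P[(P[:,2]>.02)&(P[:,2]<.09)&(P[:,1]<-.10)&(P[:,1]>-.36)&(abs(P[:,0]-.517)<.02)]
    if len(k)<20: print(n,len(k));continue
    for _ in range(4):
        a=np.polyfit(k[:,1],k[:,0],1);r=k[:,0]-np.polyval(a,k[:,1]);k=k[abs(r)<2*r.std()+1e-4]
    print(n,len(k),a,"x@-.2345",np.polyval(a,-.2345),r.std(),k[:,1].min(),k[:,1].max())
    # far wall top etc
    e=P[(P[:,2]>.03)&(P[:,2]<.09)&(P[:,0]>.54)&(P[:,0]<.61)&(abs(P[:,1]+.087)<.02)];print("left end y",len(e),np.median(e[:,1]) if len(e) else 0)
print(onplane(T,[318.,412.],[240.1,239.7],.102), onplane(T,[330.,395.],[239.6,239.4],.110))
g=cv2.cvtColor(T["image"],cv2.COLOR_RGB2GRAY).astype(int)
for r in(222,230): 
    print(r,g[r,308:326].tolist(),g[r,422:440].tolist())
H=cv2.resize(S["image"][150:330,250:490][:,:,::-1],(800,600),interpolation=cv2.INTER_CUBIC);cv2.imwrite("pics/h1.png",H)
E
```

```text
scene 1072 [-0.02305035  0.50905925] x@-.2345 0.5144645532447745 0.001226449052015748 -0.32179125299709554 -0.1004494500284836
left end y 107 -0.08120002747092969
top 489 [-0.02088895  0.51044544] x@-.2345 0.5153439022658399 0.000640822343579323 -0.3596771069097759 -0.10003082355668932
left end y 73 -0.07715268976995254
[[ 0.51199807 -0.09210471  0.102     ]
 [ 0.51783009 -0.3374287   0.102     ]] [[ 0.51215694 -0.12328656  0.11      ]
 [ 0.51596613 -0.29208561  0.11      ]]
222 [153, 157, 159, 174, 200, 215, 214, 203, 201, 207, 200, 202, 215, 216, 216, 215, 216, 215] [129, 94, 97, 94, 110, 170, 205, 210, 210, 211, 195, 175, 172, 171, 173, 171, 173, 172]
230 [170, 171, 172, 179, 197, 209, 209, 198, 200, 208, 200, 203, 216, 217, 216, 215, 216, 215] [152, 106, 92, 93, 109, 161, 200, 213, 211, 207, 189, 171, 169, 170, 172, 171, 171, 171]
```

View pics/h1.png

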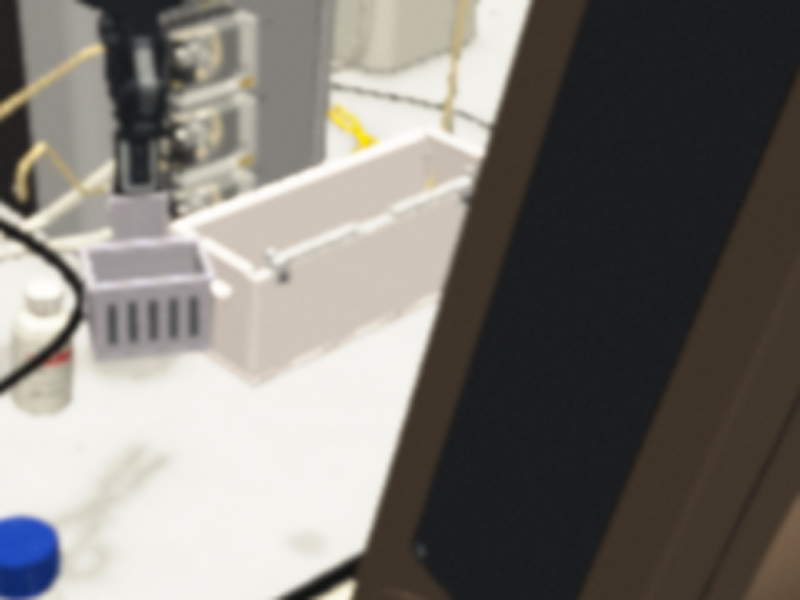

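The caddy hangs straight. The strip is visible with stops at crop (275,260) and (468,188), and an apparent gap in it between (360,232) and (395,213).

```bash
python3 - <<'E'
from h import *
from station import read_state
S=load("s1.npz");T=load("t1.npz")
a=lambda p:(np.array(p)/[3.333,3.333]+[250,150])
q=a([(275,258),(360,231),(395,214),(468,188)])
print("scene stops/notch edges",onplane(S,q[:,0],q[:,1],.110).round(4).tolist())
print("top",onplane(T,[322.5,357.,374.5,405.5],[239.]*4,.110).round(4).tolist())
s=read_state();print(s["clock"])
plan(s["eef_pos"],s["ee_rot"],[(.46,-.13,.235,80,4),(.517,-.18,.20,91.3,2)])
E
```

```text
scene stops/notch edges [[0.5099, -0.1031, 0.11], [0.5013, -0.1842, 0.11], [0.5049, -0.2262, 0.11], [0.5007, -0.3069, 0.11]]
top [[0.5134, -0.1038, 0.11], [0.5151, -0.1934, 0.11], [0.516, -0.2388, 0.11], [0.5176, -0.3194, 0.11]]
4.8
[-42.0, 21.7, 3.7] [0.002, -0.0, -0.077]
[-43.5, 18.5, 3.7] [0.002, -0.0, -0.077]
[-44.8, 15.1, 3.7] [0.002, -0.0, -0.077]
[-45.8, 11.6, 3.7] [0.002, -0.0, -0.077]
[-19.7, 32.4, 17.5] [0.0, 0.0, -0.099]
[-22.8, 30.3, 17.5] [0.0, 0.0, -0.099]
```

move_arm(
  rows=[
    [[0,-42,22,3,0,0,-0.08],[0,-44,18,3,0,0,-0.08],[0,-45,15,3,0,0,-0.08],[0,-46,11,3,0,0,-0.08],[0,-10,29,10,0,0,-0.09]],
  ],
)

```text
clock: 5.42
eef_pos: [0.4842, -0.1475, 0.2229]
ee_rot: [-180.0, 0.0, 85.9]
force: [-0.8, 0.6, -1.6]
finger_gap: 0.0097
gripper_force: 50.2
```

move_arm(
  rows=[
    [[0,-10,27,10,0,0,-0.09],[0,0,0,0,0,0,0],[0,0,0,0,0,0,0]],
  ],
)

```text
clock: 5.8
eef_pos: [0.5104, -0.1564, 0.2125]
ee_rot: [-179.9, -0.1, 91.1]
force: [0.1, 0.3, -1.7]
finger_gap: 0.0093
gripper_force: 50.3
```

```bash
python3 - <<'E'
from h import *
from station import read_state
s=read_state();print(s["clock"],s["force"],s["eef_pos"],s["ee_rot"])
plan(s["eef_pos"],s["ee_rot"],[(.516,-.155,.20,91.3,1),(.516,-.155,.165,91.3,1)])
E
```

```text
5.8 [ 0.0632156   0.30613426 -1.71900123] [ 0.5103959  -0.15642441  0.21251118] [-1.79890785e+02 -6.40039386e-02  9.10543648e+01]
[1.3, 5.7, 12.5] [-0.002, -0.001, -0.004]
[0.0, -0.0, 35.0] [0.0, 0.0, 0.0]
```

move_arm(
  rows=[
    [[0,1,5.5,12.5,0,0,-0.004],[0,0,0,25,0,0,0],[0,0,0,20,0,0,0],[0,0,0,0,0,0,0]],
  ],
)

```text
clock: 6.3
eef_pos: [0.515, -0.1546, 0.1535]
ee_rot: [-179.8, -0.1, 91.3]
force: [-0.1, -0.1, -0.4]
finger_gap: 0.0095
gripper_force: 50.3
```

```bash
python3 - <<'E'
from h import *
from station import read_state,capture
s=read_state();print(s["clock"],s["force"],s["eef_pos"],s["ee_rot"])
S=capture("scene");T=capture("top");np.savez("s2.npz",**S);np.savez("t2.npz",**T)
a=cv2.resize(S["image"][180:270,310:410][:,:,::-1],(600,540),interpolation=cv2.INTER_CUBIC);cv2.imwrite("pics/p1.png",a)
E
```

```text
6.3 [-0.09947914 -0.13944841 -0.44364608] [ 0.51501886 -0.15456737  0.15345701] [-1.79760730e+02 -1.37139875e-01  9.13359693e+01]
```

View pics/p1.png

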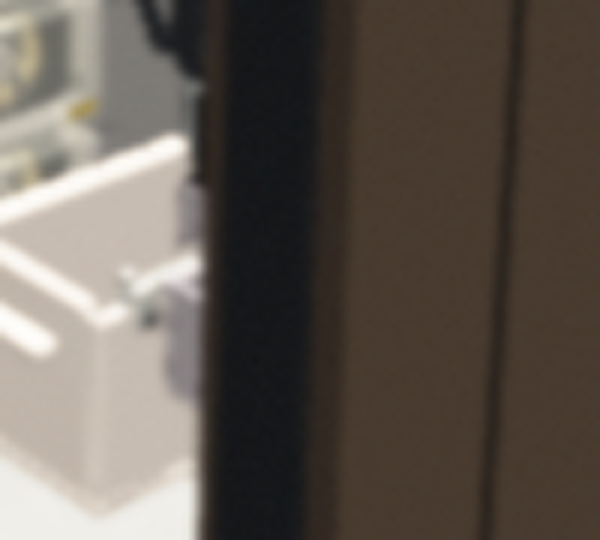

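The arm hides the scene view; the basket edge shows outside the wall at crop (185,330). I'll go on by feel.

move_arm(
  rows=[
    [[0,0,1,2,0,0,0],[0,0,0,2,0,0,0],[0,0,0,2,0,0,0]],
  ],
)

```text
clock: 6.78
eef_pos: [0.5178, -0.1559, 0.1501]
ee_rot: [180.0, 0.0, 91.3]
force: [0.6, -0.4, -1.6]
finger_gap: 0.0094
gripper_force: 50.4
```

move_arm(
  rows=[
    [[0,0,0,2,0,0,0],[0,0,0,2,0,0,0],[0,0,0,2,0,0,0]],
  ],
)

```text
clock: 7.15
eef_pos: [0.5176, -0.1558, 0.1436]
ee_rot: [-180.0, -0.0, 91.3]
force: [-0.8, 0.4, -0.2]
finger_gap: 0.0093
gripper_force: 50.4
```

move_arm(
  rows=[
    [[0,0,0,3,0,0,0],[0,0,0,3,0,0,0],[0,0,0,3,0,0,0],[0,0,0,3,0,0,0]],
  ],
)

```text
clock: 7.65
eef_pos: [0.5176, -0.1558, 0.1316]
ee_rot: [-180.0, -0.0, 91.3]
force: [0.7, 0.5, -1.3]
finger_gap: 0.0095
gripper_force: 50.4
```

move_arm(
  rows=[
    [[0,0,0,3,0,0,0],[0,0,0,2,0,0,0],[0,0,0,0,0,0,0]],
  ],
)

```text
clock: 8.02
eef_pos: [0.5175, -0.1557, 0.1266]
ee_rot: [-180.0, -0.0, 91.3]
force: [0.3, 0.2, -1.7]
finger_gap: 0.0097
gripper_force: 50.3
```

move_arm(
  rows=[
    [[0,0,0,2,0,0,0],[0,0,0,2,0,0,0],[0,0,0,1,0,0,0]],
  ],
)

```text
clock: 8.4
eef_pos: [0.5176, -0.1557, 0.1216]
ee_rot: [-180.0, -0.0, 91.3]
force: [-1.1, -0.5, -2.3]
finger_gap: 0.0094
gripper_force: 50.3
```

move_arm(
  rows=[
    [[0,0,0,0.5,0,0,0],[0,0,0,0.5,0,0,0]],
  ],
)

```text
clock: 8.65
eef_pos: [0.5177, -0.1558, 0.1208]
ee_rot: [180.0, 0.0, 91.3]
force: [-0.0, -0.1, -2.1]
finger_gap: 0.0094
gripper_force: 50.3
```

move_arm(
  rows=[
    [[0,0,0,0.5,0,0,0],[0,0,0,0,0,0,0]],
  ],
)

```text
clock: 8.9
eef_pos: [0.5176, -0.1558, 0.1203]
ee_rot: [-180.0, -0.0, 91.3]
force: [-0.0, -0.3, -1.3]
finger_gap: 0.0093
gripper_force: 50.3
```

move_arm(
  rows=[
    [[0,0,0,0.5,0,0,0],[0,0,0,0,0,0,0]],
  ],
)

```text
clock: 9.15
eef_pos: [0.5177, -0.1558, 0.1199]
ee_rot: [180.0, 0.0, 91.3]
force: [0.2, 0.3, -0.5]
finger_gap: 0.0096
gripper_force: 50.4
```

move_arm(
  rows=[
    [[0,0,0,0.5,0,0,0],[0,0,0,0,0,0,0]],
  ],
)

```text
clock: 9.4
eef_pos: [0.5177, -0.1558, 0.1198]
ee_rot: [-180.0, 0.0, 91.3]
force: [-0.4, -0.1, 2.4]
finger_gap: 0.0094
gripper_force: 50.8
```

Contact is at TCP z ≈ 0.1199. I add a slight preload and slide toward -y.

move_arm(
  rows=[
    [[0,-1,0,0.4,0,0,0],[0,-3,0,0,0,0,0],[0,-4,0,0,0,0,0],[0,-4,0,0,0,0,0]],
  ],
)

```text
clock: 9.9
eef_pos: [0.5183, -0.1664, 0.1198]
ee_rot: [180.0, -0.2, 91.3]
force: [-0.9, 5.6, 6.2]
finger_gap: 0.0095
gripper_force: 51.4
```

move_arm(
  rows=[
    [[0,-4,0,0,0,0,0],[0,-4,0,0,0,0,0],[0,-4,0,0,0,0,0]],
  ],
)

```text
clock: 10.28
eef_pos: [0.5185, -0.1784, 0.1198]
ee_rot: [180.0, -0.2, 91.3]
force: [-0.5, 5.2, 6.0]
finger_gap: 0.0093
gripper_force: 51.4
```

move_arm(
  rows=[
    [[0,-4,0,0,0,0,0],[0,-4,0,0,0,0,0],[0,-4,0,0,0,0,0]],
  ],
)

```text
clock: 10.65
eef_pos: [0.5188, -0.1903, 0.1197]
ee_rot: [180.0, -0.2, 91.3]
force: [-1.0, 6.6, 6.0]
finger_gap: 0.0095
gripper_force: 51.4
```

move_arm(
  rows=[
    [[0,-3,0,0,0,0,0],[0,-3,0,0,0,0,0]],
  ],
)

```text
clock: 10.9
eef_pos: [0.5189, -0.1963, 0.1197]
ee_rot: [180.0, -0.2, 91.3]
force: [-0.7, 6.3, 5.3]
finger_gap: 0.0095
gripper_force: 51.4
```

move_arm(
  rows=[
    [[0,-3,0,0,0,0,0],[0,-3,0,0,0,0,0]],
  ],
)

```text
clock: 11.15
eef_pos: [0.5191, -0.2023, 0.1197]
ee_rot: [180.0, -0.2, 91.3]
force: [-0.9, 5.6, 5.5]
finger_gap: 0.0091
gripper_force: 51.4
```

move_arm(
  rows=[
    [[0,-2,0,0,0,0,0],[0,-2,0,0,0,0,0]],
  ],
)

```text
clock: 11.4
eef_pos: [0.5192, -0.2064, 0.1196]
ee_rot: [180.0, -0.2, 91.3]
force: [-1.0, 5.5, 5.5]
finger_gap: 0.0092
gripper_force: 51.3
```

move_arm(
  rows=[
    [[0,-2,0,0,0,0,0],[0,-2,0,0,0,0,0]],
  ],
)

```text
clock: 11.65
eef_pos: [0.5192, -0.2108, 0.1194]
ee_rot: [180.0, -0.1, 91.3]
force: [-0.4, 3.6, 4.5]
finger_gap: 0.0094
gripper_force: 51.2
```

move_arm(
  rows=[
    [[0,-2,0,0,0,0,0],[0,-2,0,0,0,0,0]],
  ],
)

```text
clock: 11.9
eef_pos: [0.5187, -0.2164, 0.1182]
ee_rot: [-180.0, 0.1, 91.3]
force: [0.2, -0.7, -2.3]
finger_gap: 0.0094
gripper_force: 50.3
```

The force fell to the caddy's weight alone, so the hook is over the notch at y ≈ -0.215. I move 1 mm further to centre it, then lower.

move_arm(
  rows=[
    [[0,-1,0,1,0,0,0],[0,0,0,1,0,0,0],[0,0,0,0,0,0,0]],
  ],
)

```text
clock: 12.28
eef_pos: [0.5189, -0.2169, 0.1166]
ee_rot: [-180.0, 0.0, 91.3]
force: [0.2, 0.3, -1.2]
finger_gap: 0.0096
gripper_force: 50.3
```

move_arm(
  rows=[
    [[0,0,0,0.7,0,0,0],[0,0,0,0.3,0,0,0],[0,0,0,0,0,0,0]],
  ],
)

```text
clock: 12.65
eef_pos: [0.5191, -0.2167, 0.1159]
ee_rot: [-180.0, 0.0, 91.3]
force: [-0.4, 0.0, -0.7]
finger_gap: 0.0092
gripper_force: 50.3
```

move_arm(
  rows=[
    [[0,0,0,0.5,0,0,0],[0,0,0,0,0,0,0]],
  ],
)

```text
clock: 12.9
eef_pos: [0.519, -0.2168, 0.1154]
ee_rot: [-180.0, -0.0, 91.3]
force: [0.2, -0.2, -1.5]
finger_gap: 0.0097
gripper_force: 50.3
```

move_arm(
  rows=[
    [[0,0,0,0.4,0,0,0],[0,0,0,0,0,0,0]],
  ],
)

```text
clock: 13.15
eef_pos: [0.519, -0.2168, 0.115]
ee_rot: [-180.0, -0.0, 91.3]
force: [0.6, -0.3, -1.8]
finger_gap: 0.009
gripper_force: 50.3
```

move_arm(
  rows=[
    [[0,0,0,0.4,0,0,0],[0,0,0,0,0,0,0]],
  ],
)

```text
clock: 13.4
eef_pos: [0.5191, -0.2168, 0.1149]
ee_rot: [-180.0, 0.0, 91.3]
force: [-1.0, 0.2, 0.2]
finger_gap: 0.0094
gripper_force: 50.5
```

Seated exactly 5 mm lower than the strip top. Releasing.

move_arm(
  rows=[
    [[12,0,0,0.2,0,0,0],[16,0,0,0,0,0,0],[24,0,0,0,0,0,0],[35,0,0,0,0,0,0],[35,0,0,0,0,0,0]],
  ],
)

```text
clock: 14.02
eef_pos: [0.5191, -0.2168, 0.1145]
ee_rot: [180.0, 0.0, 91.3]
force: [-0.1, 0.8, 0.1]
finger_gap: 0.0349
gripper_force: 0.0
```

move_arm(
  rows=[
    [[35,0,0,-5,0,0,0],[35,0,0,-15,0,0,0],[35,0,0,-25,0,0,0],[35,0,0,-40,0,0,0],[35,0,0,-40,0,0,0]],
  ],
)

```text
clock: 14.65
eef_pos: [0.5191, -0.2168, 0.2418]
ee_rot: [179.9, 0.0, 91.3]
force: [1.1, 0.7, 0.5]
finger_gap: 0.0348
gripper_force: 0.0
```

move_arm(
  rows=[
    [[35,-50,0,-10,0,0,0],[35,-60,0,0,0,0,0],[35,-60,0,0,0,0,0],[35,-50,0,0,0,0,0],[35,0,0,0,0,0,0]],
  ],
)

```text
clock: 15.28
eef_pos: [0.5233, -0.4402, 0.25]
ee_rot: [180.0, 0.1, 91.1]
force: [-0.2, 0.7, 0.5]
finger_gap: 0.0351
gripper_force: 0.0
```

```bash
python3 - <<'E'
from h import *
from station import read_state,capture
s=read_state();print(s["clock"],s["force"],s["eef_pos"])
S=capture("scene");T=capture("top")
a=cv2.resize(S["image"][170:300,290:430][:,:,::-1],(430,400),interpolation=cv2.INTER_CUBIC)
b=cv2.resize(T["image"][185:315,300:440][:,:,::-1],(430,400),interpolation=cv2.INTER_CUBIC)
cv2.imwrite("pics/f1.png",np.hstack([a,b])[:,:800] if False else cv2.resize(np.hstack([a,b]),(800,372)))
E
```

```text
15.275 [-0.15003893  0.65367627  0.46670264] [ 0.52329612 -0.44019361  0.25001473]
```

View pics/f1.png

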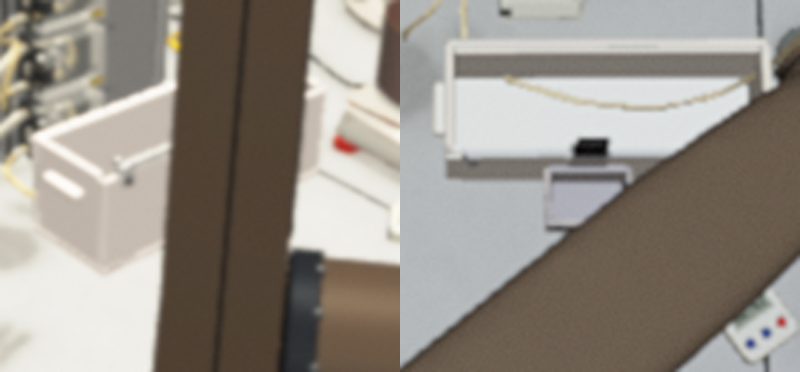

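In the top view (right half), the caddy hangs square on the near rim with the basket outside: tab at (592,147), basket at (590,198). The timer is unmoved and the gripper is clear.

```bash
python3 -c "
from station import hand_in
print(hand_in())"
```

```text
the job is handed in; nothing more can be done
None
```

The caddy hangs by its hook in the rim notch (found by the 5 mm drop), basket outside and released; pressing readings stayed under about 10 N, the bottles and timer were not touched, and the job was handed in at about 15 s.

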